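# Bring the seconds tally up to five

## Robot

A 7-joint arm with a two-finger parallel gripper is mounted at the origin on the work surface. World frame = base frame: x ahead of the robot, y to its left, z up, the work surface at z = 0. Lengths are in m, angles in degrees, forces in N, time in s.
With the tool pointing down it reaches from about 0.425 to 0.825 m from the base axis. Payload 3.6 kg.
Tool frame: the origin (TCP) lies at the very end of the fingers, on their centre line; the grasp point (between the pads) lies 19 mm behind it; x points along the fingers, y is the direction in which the jaws open and shut, and the axes are right-handed (so a half turn about x gives the same grasp; the last joint's range is limited). The gripper opens to 93 mm and grips with 3 to 60 N. Pads are 15 mm wide; open, the fingers measure 128 mm over their backs; the gripper's body (75 mm by 188 mm) begins 65 mm behind the grasp point.
Start: joints at [-77.435, 35.231, -0.722, 81.555, 0.464, 63.22, -2.315], TCP at [0.158, 0.63, 0.179] pointing down, gripper open.
Joint ranges: [-178.69, 178.69], [-17.37, 117.87], [-77.05, 75.6], [15.02, 138.74], [-78.02, 258.01], [0.78, 113.62], [-162.83, 162.83]. Speed limits (degrees/s): [159.86, 159.86, 180, 180, 180, 180, 180].

## Interface

Orientations are given as [roll, pitch, yaw] about the fixed x, y, z axes, in that order (R = Rz(yaw) Ry(pitch) Rx(roll)).
In Python, from cell import bot, vision, ticket gives the robot as it stands.
- The arm moves only by the shell command python3 -m crank 'ROWS'. ROWS is JSON, one flat list of numbers, 5 for each row, row after row: the shift along the world's x, y, z in mm, then the turn about the world's z in degrees, then the closure, from -1 (fully open) to 1 (shut). A call has 1 to 8 rows; each row is the pose to reach, as a shift and turn from the pose commanded when the call began; what a row does not reach only later rows make up. A row lasts 1/8 s, in which the tool goes at most 62.5 mm and 10.7 degrees, less where a joint would pass 70% of its speed; a pose out of reach is approached as far as the arm can. A call with a gripper value outside its range is refused whole. The fingers move at their own pace and stop on an object; the grip force is fixed at half the most. Time passes only in rows, so rows that repeat a pose let the fingers close. It gives the time, the measured TCP pose, the force and the opening at its end, in the units of the state.
- bot.sense(): the state, without advancing time (a new reading comes with each control period).
- vision.capture(name): name is "scene" or "top" or "wrist"; returns the picture (420x560x3 uint8, red, green, blue); there is no depth.
- vision.camera_model(name): a dict with "K" (3x3 intrinsics, pixels), "cam_to_world" (4x4, takes a point from camera to world coordinates). Camera axes: x right, y down, z forward; pixel columns grow to the right and rows downward; lengths in m; the calibration is good to about 2 mm. The wrist camera is an equidistant fisheye: a pixel r from the principal point sees the ray r / f radians off the axis. A picture is of the moment at which its call begins: read the wrist's pose just before it. camera_model takes no time and is no camera call; for the wrist camera it gives the pose at the moment of the call.
- ticket.finish_job(): hands the job in, once; it reports no verdict.
The state is a dict: "clock": time; "q": joint angles; "joint_vel": joint speeds; "effort": joint torques, N m; "tcp_pos": TCP position; "tool_rot": TCP orientation; "ft_force": force on the tool from outside, world axes, zero at the start; "torque": the same for the moment, N m; "grip_width": opening from 0.0 (shut) to 1.0 (fully open).
Only numpy, scipy, OpenCV 4.12 (cv2) and the standard library are available. Lean on these libraries where they do the work, as an engineer would, in place of code of your own. Each camera call takes 0.05 s, during which the arm holds its last target.

## Task

The seconds pile on the grading bench now holds five plates: bring the middle wheel of the desk tally counter up to five dots in its reading frame. Flick its ribbed rim with a fingertip, one click at a time, so that the top of the wheel rolls away from the counter's sloping front. Leave the other two wheels at what they read, neither lift the counter nor push it out of its place, and leave the crockery and the marker alone.

Things in the scene. Friction and masses are not known exactly. Their poses are not given: they have to be found in the camera images.
- counter: Desk tally counter, grey case loose on rubber feet, about 1.1 kg. Origin: underside, below the wheels' axles; x from its sloping front (three blank label cards) to its back, y to its left seen from the front, z up. The case is 200 mm wide in y, reaches from x = -96 to +50 mm, flat top 52 mm high. Three wheels side by side in y, 58 mm apart, stand out of the top through black slots; each has a black ribbed rim (right) and a white dotted drum (left).
- wheel_mid (a joint): Middle wheel, axle along the counter's y, 36 mm up. 0 = blank field (zero) in the frame, grows as its top rolls to the back (+x); ten clicks a turn, 36 deg = 0.628 rad = 20.7 mm of rim each; value = dots x 0.628. Starts at zero (blank), one, two or three dots (very seldom poised between two). A spring pulls it into the nearest click once let go; leaving a click takes about 1.2 N along the rim.
- wheel_left (a joint): Left wheel (y = +58 mm), same kind and values; starts at seven dots.
- wheel_right (a joint): Right wheel (y = -58 mm), same kind and values; starts at two dots.
- rim_top_mid (a point): Top of the middle wheel's ribbed rim, a point fixed to the case at x = 0, y = -8 mm, z = 69 mm; does not turn with the wheel. The rim is a 66 mm disc, 14 mm wide, 17 mm above the case top. Its drum (52 mm disc, 16 mm wide, y = 0 to +16 mm) shows 0 to 9 dots; the field on top, inside the steel reading frame, counts; frame top 64.5 mm high. The neighbours' rims are at y = +50 and -66 mm.
- plates: The seconds pile: five white plates, 190 mm across, 67 mm high, origin under its centre. Bystander.
- mug: White mug, 82 mm across, 90 mm high, handle at its +y, origin under its centre. Bystander.
- ramekins: Three nested brown ramekins, 92 mm across, 103 mm high, origin under the centre. Bystander.
- marker: Marker pen lying flat, 136 mm along its x, 16 mm thick, origin under its middle. Bystander.

How it is judged (in metres and radians):
On the way:
1. the middle wheel stands in its fourth click, one short of five (value of joint wheel_mid between 2.325 and 2.702 rad), for 0.2 s.
At the end, for the whole second after the job is handed in: The middle wheel is at rest in its fifth click (five dots in the frame, within a quarter click), the left wheel still shows seven and the right one two, and the counter stands flat within 15 mm of where it stood (value of joint wheel_mid between 2.985 and 3.299 rad and velocity of joint wheel_mid between -0.2 and 0.2 rad/s and value of joint wheel_left between 4.241 and 4.555 rad and value of joint wheel_right between 1.1 and 1.414 rad and distance of counter from where it was at the start of the episode below 0.015 m and angle between counter's own z axis and vertical below 0.05 rad); the robot touches nothing.
It fails at once if the counter is lifted, tipped or pushed more than 15 mm (distance of counter from where it was at the start of the episode above 0.015 m or angle between counter's own z axis and vertical above 0.12 rad).
It fails at once if the left or the right wheel is turned by half a click or more (not (value of joint wheel_left between 4.084 and 4.712 rad) or not (value of joint wheel_right between 0.942 and 1.571 rad)).
It fails at once if the plates, the mug, the ramekins or the marker are moved (distance of any of plates, mug, ramekins, marker from where it was at the start of the episode above 0.015 m).
It fails at once if the counter is touched with the arm or the gripper's body instead of the fingers (contact force between the arm and counter above 1 N).
It also fails if it takes over 48 s, if anything falls off the work surface, if the arm or the gripper's body presses on something with over 40 N, if the wrist force passes 120 N, or if a joint passes its speed limit or range.

## Working session

There is one attempt and no reset: what is moved stays moved. The work goes in short steps, Python scripts to look and compute and a shell command to move; the robot and the scene stay as the last step left them, time stands still between calls to the robot, and variables do not carry over. Pictures are saved under pics/ and viewed, and the job is handed in when it is done.

```bash
mkdir -p pics; ls; python3 - <<'E'
from cell import bot,vision
import cv2
print(bot.sense())
for n in ("scene","top","wrist"):
    m=vision.camera_model(n); print(n,m["K"],m["cam_to_world"])
    cv2.imwrite(f"pics/{n}0.png",vision.capture(n)[:,:,::-1])
E
```

```text
pics
{'clock': 0.0, 'q': array([-77.43677751,  35.28779767,  -0.72156487,  81.64040868,
         0.46608145,  63.22069664,  -2.3148452 ]), 'joint_vel': array([ 0.05031659,  0.0077775 , -0.0304171 ,  0.04139888,  0.01356111,
       -0.04571248,  0.05068998]), 'effort': array([-3.32123118e-04, -4.58925748e+01,  2.08699177e-01, -1.65740436e+01,
       -6.10853755e-02,  2.04425206e-02,  2.40149957e-04]), 'tcp_pos': array([0.15794507, 0.62959403, 0.17790314]), 'tool_rot': array([ -88.18466417,   89.85400406, -102.26267621]), 'ft_force': array([-0.53739711, -0.50277714,  0.9548486 ]), 'torque': array([0.02926372, 0.01176902, 0.00333486]), 'grip_width': 0.9984126928392661}
scene [[426.32409721   0.         276.3461494 ]
 [  0.         426.32409721 209.59936655]
 [  0.           0.           1.        ]] [[-0.62498537  0.51652243 -0.5853186   1.38091221]
 [ 0.78054154  0.4251754  -0.45823661  0.59281141]
 [ 0.01217358 -0.74325666 -0.66889561  0.94097373]
 [ 0.          0.          0.          1.        ]]
top [[516.30533532   0.         275.60242702]
 [  0.         516.30533532 214.03482889]
 [  0.           0.           1.        ]] [[-1.92077274e-02 -9.91139269e-01  1.31430641e-01  4.18021350e-01]
 [-9.99812511e-01  1.93631988e-02 -9.51030522e-05 -1.89176978e-02]
 [-2.45065727e-03 -1.31407826e-01 -9.91325364e-01  1.45493722e+00]
 [ 0.00000000e+00  0.00000000e+00  0.00000000e+00  1.00000000e+00]]
wrist [[325.1922621    0.         282.03831685]
 [  0.         325.1922621  211.34613801]
 [  0.           0.           1.        ]] [[ 0.24387677  0.9385004   0.24441995  0.08917356]
 [ 0.96980417 -0.23548429 -0.06345883  0.6461067 ]
 [-0.00199908  0.25251562 -0.96759075  0.38419452]
 [ 0.          0.          0.          1.        ]]
```

View pics/scene0.png

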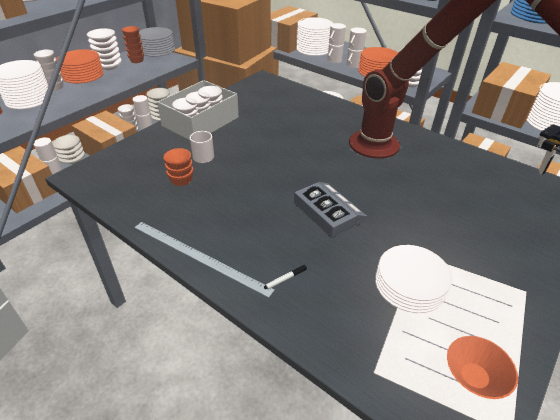

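View pics/top0.png

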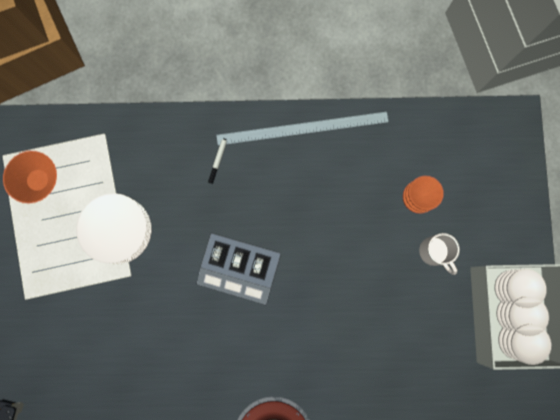

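View pics/wrist0.png

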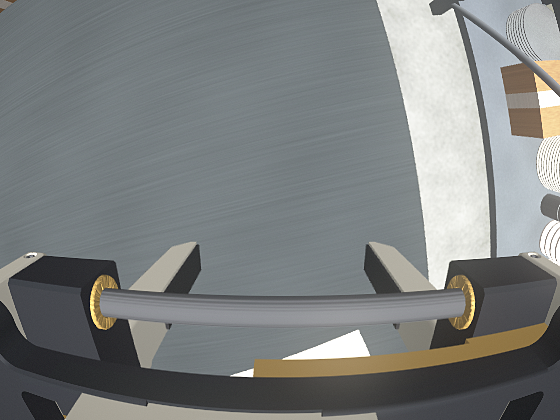

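```bash
cat > h.py <<'E'
import numpy as np,cv2
from cell import bot,vision
from scipy.spatial.transform import Rotation as R
def ray(n,u,v,z,m=None):
    m=m or vision.camera_model(n); T=np.array(m["cam_to_world"]);K=np.array(m["K"])
    if n=="wrist":
        d=np.array([(u-K[0,2])/K[0,0],(v-K[1,2])/K[1,1]]);r=np.hypot(*d)
        c=np.r_[d/r*np.sin(r),np.cos(r)]
    else: c=np.array([(u-K[0,2])/K[0,0],(v-K[1,2])/K[1,1],1])
    w=T[:3,:3]@c; o=T[:3,3]; return o+w*(z-o[2])/w[2]
E
python3 - <<'E'
from h import *
a=cv2.imread("pics/top0.png")[225:315,185:295]; cv2.imwrite("pics/topz.png",cv2.resize(a,None,fx=6.5,fy=6.5,interpolation=cv2.INTER_CUBIC))
a=cv2.imread("pics/scene0.png")[175:240,285:375]; cv2.imwrite("pics/scenez.png",cv2.resize(a,None,fx=8,fy=8,interpolation=cv2.INTER_CUBIC))
s=bot.sense(); print(R.from_euler('xyz',s['tool_rot'],degrees=True).as_matrix())
im=cv2.imread("pics/top0.png")
g=cv2.cvtColor(im,cv2.COLOR_BGR2HSV)
for p in [(270,262),(205,268),(220,265),(150,300)]: print(p,im[p],g[p])
# white label cards
mask=(im.min(2)>170).astype(np.uint8); mask[:225]=0;mask[315:]=0;mask[:,:185]=0;mask[:,295:]=0
n,l,st,c=cv2.connectedComponentsWithStats(mask)
for i in range(1,n):
    print(st[i],c[i])
E
```

```text
[[-4.65285763e-04  2.43245473e-01  9.69964650e-01]
 [-1.86401875e-03  9.69962859e-01 -2.43245918e-01]
 [-9.99998154e-01 -1.92121116e-03  2.10421397e-06]]
(270, 262) [30 32 28] [75 32 32]
(205, 268) [84 83 74] [93 30 84]
(220, 265) [83 81 73] [96 31 83]
(150, 300) [84 83 74] [93 30 84]
[215 249   4   8  16] [216.5625 253.    ]
[234 256   7  10  51] [236.56862745 260.74509804]
[254 261   7  11  48] [257.625 266.375]
[204 275  17  12 129] [212.2248062  280.20930233]
[225 281  17  12 132] [232.68939394 286.20454545]
[245 287  17  12 134] [253.1119403  292.32089552]
```

View pics/topz.png

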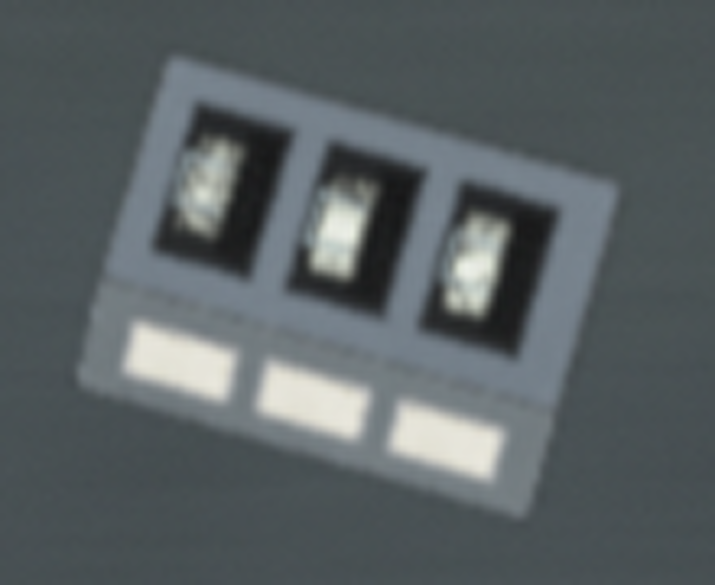

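View pics/scenez.png

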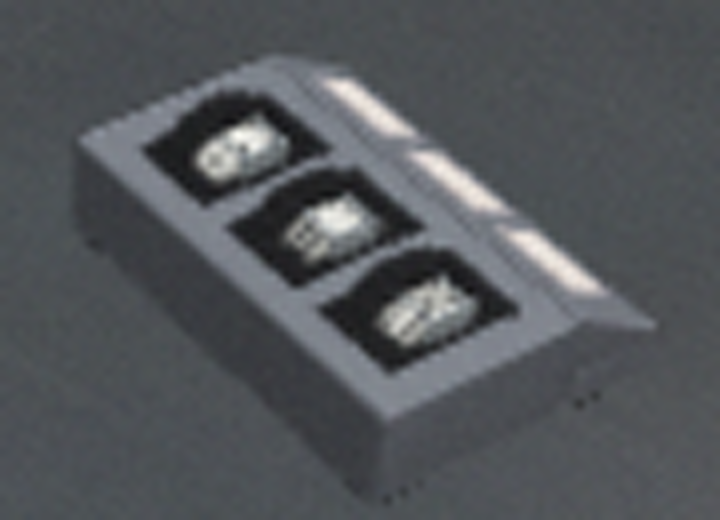

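```bash
python3 - <<'E'
from h import *
P=lambda x,y,z:ray("top",(x+.5)/6.5-.5+185,(y+.5)/6.5-.5+225,z)
bl,br=P(172,55,.052),P(620,185,.052); fl,fr=P(105,280,.052),P(553,410,.052)
print(bl,br,fl,fr); print("width",np.linalg.norm(bl-br),np.linalg.norm(fl-fr),"depth",np.linalg.norm(bl-fl))
y=(bl-br)+(fl-fr);y/=np.linalg.norm(y); x=np.array([y[1],-y[0],0]); yaw=np.degrees(np.arctan2(x[1],x[0]))
o=(bl+br)/2-.05*x; print("yaw",yaw,"origin",o)
for nm,l in (("slots",[(244,190),(356,229),(488,270)]),):
    for p in l: 
        w=P(*p,.052)-o; print(w@x,w@y)
# cross-check labels: cards symmetrical in y
for u,v in((212.22,280.21),(232.69,286.2),(253.11,292.32)):
    w=ray("top",u,v,.04)-o; print("card",w@x,w@y)
q=o-.008*y; q[2]=.069; print("rim",q)
print("tcp-> rim",(q-bot.sense()['tcp_pos'])*1000, "toolturn", )
# toolY currently angle
m=R.from_euler('xyz',bot.sense()['tool_rot'],degrees=True).as_matrix()[:,1]; print(np.degrees(np.arctan2(m[1],m[0])))
E
```

```text
[0.55516811 0.15808669 0.052     ] [ 0.49703815 -0.02882896  0.052     ] [0.46171034 0.18623071 0.052     ] [0.40458589 0.00078545 0.052     ]
width 0.19574614001141707 0.19404418936165282 depth 0.09760348851603906
yaw -17.19852034432241 origin [0.47833883 0.07941303 0.052     ]
0.004354466572755863 0.05239420989765431
0.0017612354977520502 0.00280816205546824
0.0006887935945960972 -0.054850510845485596
card -0.07142862333325435 0.05884242627635739
card -0.07144077665814298 0.0007118475133634059
card -0.07182469229190072 -0.057200572180821786
rim [0.47597337 0.07177074 0.069     ]
tcp-> rim [ 317.99265565 -558.06228589 -109.16078583] toolturn
75.9218031421682
```

```bash
python3 -m crank '[28,-48,0,-8,1, 56,-98,0,-16,1, 84,-148,0,-24,1, 112,-198,0,-32,1, 140,-248,0,-40,1, 168,-298,0,-48,1, 196,-348,0,-56,1, 224,-398,0,-64,1]'
python3 -m crank '[28,-48,0,-8,1, 56,-98,0,-16,1, 80,-135,0,-24,1, 82,-145,0,-29,1, 82,-145,0,-29,1,82,-145,0,-29,1]'
python3 - <<'E'
from h import *
s=bot.sense();print(s)
cv2.imwrite("pics/w1.png",vision.capture("wrist")[:,:,::-1])
m=R.from_euler('xyz',bot.sense()['tool_rot'],degrees=True).as_matrix()[:,1]; print(np.degrees(np.arctan2(m[1],m[0])))
E
```

```text
clock: 1.15
tcp_pos: [0.3828, 0.2308, 0.1791]
tool_rot: [135.8, 90.0, 57.5]
ft_force: [1.0, -0.3, 0.2]
grip_width: 0.188
clock: 1.9
tcp_pos: [0.4636, 0.0885, 0.1788]
tool_rot: [-110.0, 89.9, 143.1]
ft_force: [-0.2, 0.7, -0.4]
grip_width: 0.009
{'clock': 1.9, 'q': array([-34.55566416,  21.38832089,  29.14638884, 110.52034055,
       -13.19212979,  51.38825509, -15.69746907]), 'joint_vel': array([-0.41428285, -0.09844791, -0.32794197, -0.06355412,  0.11023833,
       -0.06844136, -0.29107984]), 'effort': array([ 4.30422463e-01, -3.00753450e+01,  3.54384094e+00, -1.41712216e+01,
       -2.93219613e-02, -1.21050817e-02,  4.07236757e-04]), 'tcp_pos': array([0.46360476, 0.08852684, 0.17884107]), 'tool_rot': array([-109.98095196,   89.94057287,  143.1069723 ]), 'ft_force': array([-0.2010284 ,  0.71942059, -0.44734942]), 'torque': array([-0.11787991,  0.10300146, -0.01469049]), 'grip_width': 0.009204559984557449}
-16.89713683181086
```

View pics/w1.png

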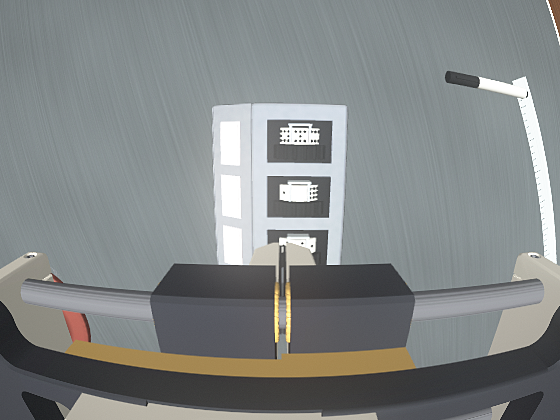

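```bash
python3 - <<'E'
from h import *
a=cv2.imread("pics/w1.png")[100:270,205:355]; cv2.imwrite("pics/w1z.png",cv2.resize(a,None,fx=3.5,fy=3.5,interpolation=cv2.INTER_CUBIC))
a=cv2.imread("pics/w1.png")[165:225,255:345]; cv2.imwrite("pics/w1y.png",cv2.resize(a,None,fx=8,fy=8,interpolation=cv2.INTER_CUBIC))
m=vision.camera_model("wrist")
print(np.array(m["cam_to_world"]))
for p in [(251,104),(346,105)]: print(ray("wrist",*p,.052,m))
E
```

```text
[[ 0.95664149 -0.28121906 -0.07584783  0.48329478]
 [-0.29125923 -0.92563066 -0.24161115  0.15455989]
 [-0.00226142  0.25322663 -0.96740434  0.38510271]
 [ 0.          0.          0.          1.        ]]
[0.45983023 0.18789807 0.052     ]
[0.55235558 0.15975627 0.052     ]
```

View pics/w1z.png

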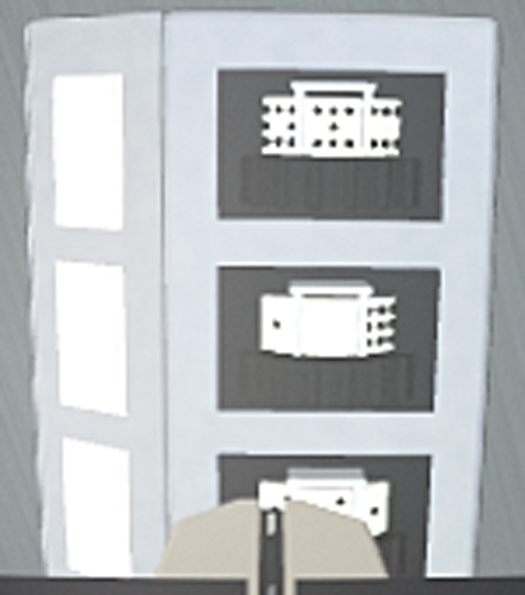

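View pics/w1y.png

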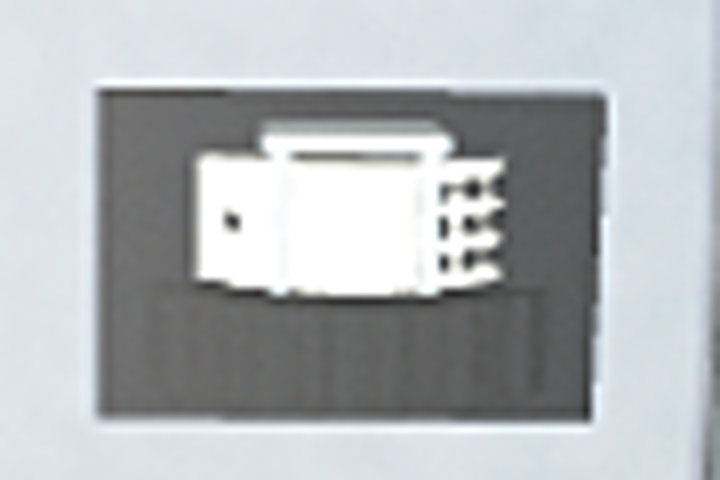

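```bash
python3 -m crank '[2,-13,-40,0,1, 2,-13,-70,0,1, 2,-13,-94,0,1,2,-13,-94,0,1,2,-13,-94,0,1]'
python3 - <<'E'
from h import *
print(bot.sense()['tcp_pos'],bot.sense()['ft_force'])
w=vision.capture("wrist")[:,:,::-1]; s=vision.capture("scene")[:,:,::-1]
cv2.imwrite("pics/w2.png",w)
cv2.imwrite("pics/s2.png",cv2.resize(s[130:240,260:390],None,fx=5,fy=5,interpolation=cv2.INTER_CUBIC))
E
```

```text
clock: 2.58
tcp_pos: [0.4668, 0.075, 0.0858]
tool_rot: [127.7, 89.9, 20.7]
ft_force: [0.1, -0.2, 0.3]
grip_width: 0.003
[0.46678351 0.07502128 0.08582906] [ 0.11313447 -0.23067165  0.32901544]
```

View pics/w2.png

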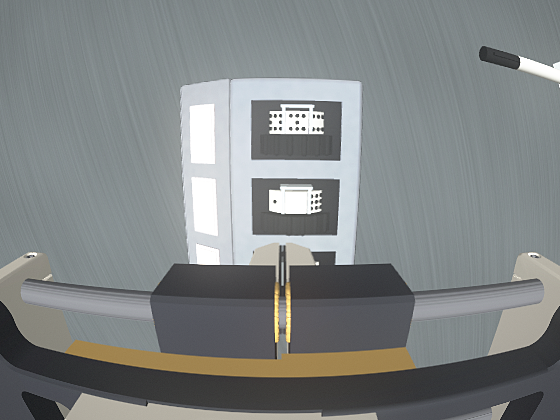

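View pics/s2.png

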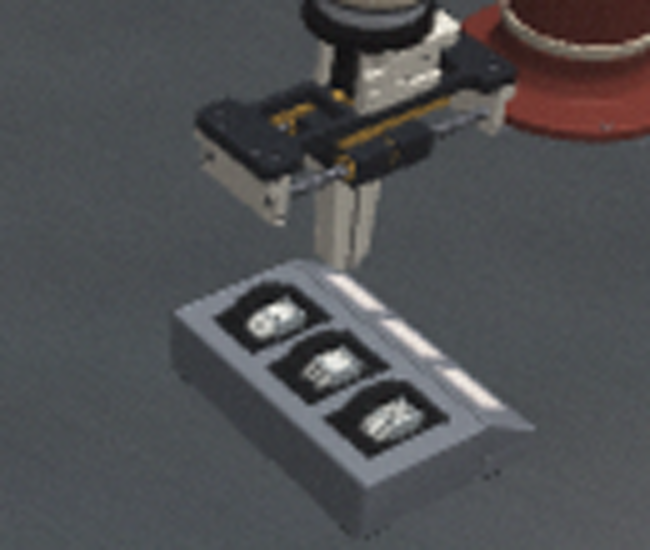

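```bash
python3 - <<'E'
from h import *
def proj(n,p):
    m=vision.camera_model(n);T=np.linalg.inv(m["cam_to_world"]);K=m["K"];c=(T@np.r_[p,1])[:3]
    if n=="wrist":
        t=np.arctan2(np.hypot(c[0],c[1]),c[2]);d=c[:2]/np.hypot(c[0],c[1])*t; return K[0,0]*d+K[:2,2]
    q=K@c; return q[:2]/q[2]
t=bot.sense()['tcp_pos']; q=np.array([.475,.0726,.069])
for n in("scene","wrist","top"):print(n,"tcp",proj(n,t),"rim",proj(n,q))
a=proj("scene",t);print((a-[260,130])*5,(proj("scene",q)-[260,130])*5)
cv2.imwrite("pics/t2.png",cv2.resize(vision.capture("top")[215:325,180:300,::-1],None,fx=5,fy=5,interpolation=cv2.INTER_CUBIC))
print(((proj("top",t)-[180,215])*5), (proj("top",q)-[180,215])*5)
E
```

```text
scene tcp [325.98532656 191.55921503] rim [323.49808771 196.66830537]
wrist tcp [283.25987071 232.72659686] rim [294.70850233 224.99290353]
top tcp [241.00191269 264.44918409] rim [242.26389891 261.65937249]
[329.92663282 307.79607516] [317.49043853 333.34152687]
[305.00956344 247.24592046] [311.31949453 233.29686243]
```

View pics/t2.png

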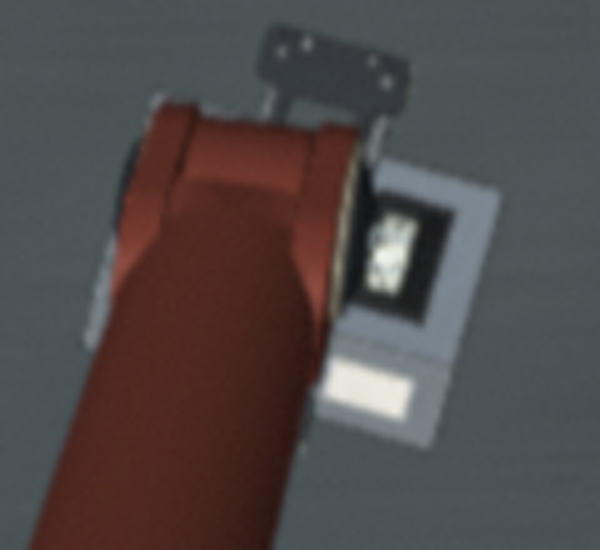

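```bash
python3 -m crank '[0,0,-8,0,1, 0,0,-14,0,1, 0,0,-14,0,1]'; python3 -m crank '[0,0,-1,0,1, 0,0,-2,0,1, 0,0,-2,0,1]'
```

```text
clock: 3.1
tcp_pos: [0.4656, 0.0743, 0.0704]
tool_rot: [-64.0, 89.9, -171.1]
ft_force: [0.3, 0.4, 0.4]
grip_width: 0.002
clock: 3.48
tcp_pos: [0.4661, 0.0744, 0.069]
tool_rot: [-146.1, 90.0, 106.8]
ft_force: [0.3, 1.1, -0.2]
grip_width: 0.008
```

```bash
python3 - <<'E'
from h import *
w=vision.capture("wrist")[:,:,::-1]; s=vision.capture("scene")[:,:,::-1]
w=cv2.resize(w[150:270,220:360],None,fx=4,fy=4,interpolation=cv2.INTER_CUBIC)
s=cv2.resize(s[160:240,275:365],None,fx=6,fy=6,interpolation=cv2.INTER_CUBIC)[:480,:540]
w=w[:480,:]; w=cv2.resize(w,(420,480)) if 0 else w[:, :250+10]
cv2.imwrite("pics/s3.png",s)
E
python3 -m crank '[0,0,-1,0,1, 0,0,-1,0,1]'
```

```text
clock: 3.82
tcp_pos: [0.4661, 0.0744, 0.068]
tool_rot: [-87.7, 90.0, 165.2]
ft_force: [0.4, -0.2, 0.8]
grip_width: 0.005
```

View pics/s3.png

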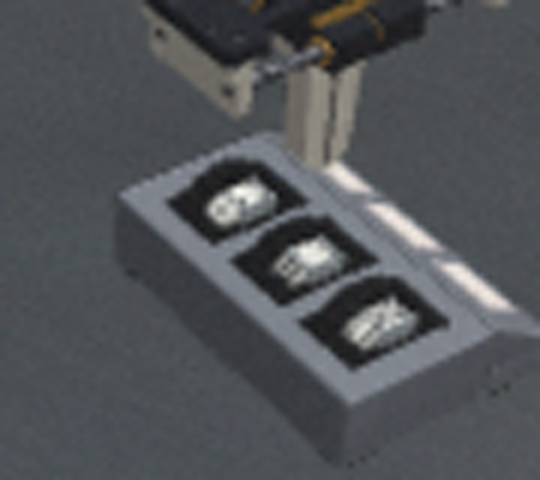

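```bash
python3 - <<'E'
from h import *
w=vision.capture("wrist")[:,:,::-1]; s=vision.capture("scene")[:,:,::-1]
print(bot.sense()['tcp_pos'])
cv2.imwrite("pics/w4.png",cv2.resize(w[170:280,220:360],None,fx=5,fy=5,interpolation=cv2.INTER_CUBIC))
cv2.imwrite("pics/s4.png",cv2.resize(s[165:215,300:360],None,fx=10,fy=10,interpolation=cv2.INTER_CUBIC))
for z in(.069,.079,.089,.099):print(z,ray("scene",328.3,188.3,z),ray("wrist",283,245,z))
E
```

```text
[0.46612103 0.07441755 0.06802713]
0.069 [0.43006754 0.06106212 0.069     ] [0.46347047 0.0664635  0.069     ]
0.079 [0.44097205 0.06716035 0.079     ] [0.46456223 0.07006467 0.079     ]
0.089 [0.45187656 0.07325857 0.089     ] [0.46565399 0.07366584 0.089     ]
0.099 [0.46278107 0.0793568  0.099     ] [0.46674575 0.07726702 0.099     ]
```

View pics/w4.png

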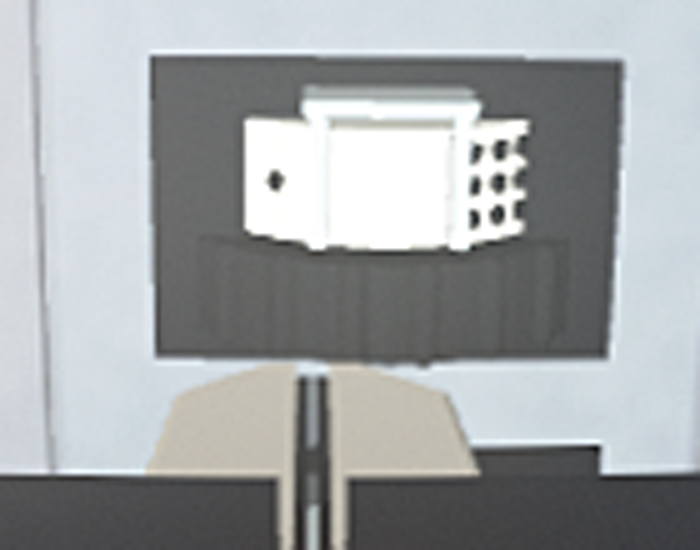

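View pics/s4.png

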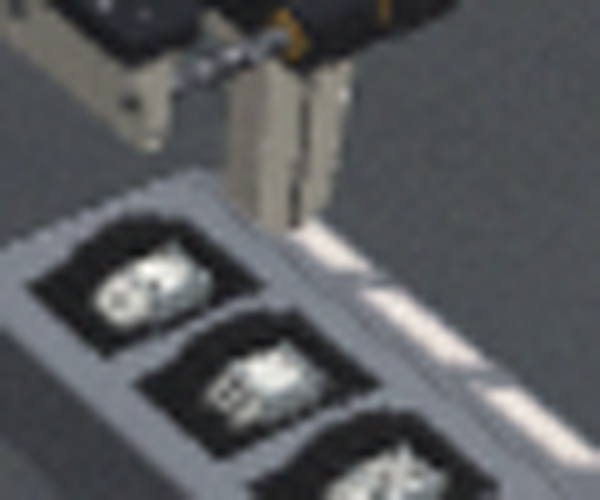

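```bash
for i in 1; do python3 -m crank '[0,0,-1,0,1, 0,0,-1,0,1]'; done; python3 -m crank '[0,0,-1,0,1, 0,0,-1,0,1]'; python3 -m crank '[0,0,-1,0,1, 0,0,-1,0,1]'
```

```text
clock: 4.18
tcp_pos: [0.4661, 0.0745, 0.067]
tool_rot: [-88.6, 90.0, 164.3]
ft_force: [0.2, -0.6, 0.9]
grip_width: 0.007
clock: 4.42
tcp_pos: [0.4661, 0.0744, 0.066]
tool_rot: [-80.4, 90.0, 172.6]
ft_force: [0.7, 0.3, -0.0]
grip_width: 0.009
clock: 4.68
tcp_pos: [0.4661, 0.0744, 0.065]
tool_rot: [-84.6, 90.0, 168.3]
ft_force: [-0.2, 0.4, -0.1]
grip_width: 0.004
```

```bash
python3 -m crank '[0,0,-1,0,1, 0,0,-2,0,1, 0,0,-2,0,1]'; python3 -m crank '[0,0,-1,0,1, 0,0,-2,0,1, 0,0,-2,0,1]'; 
python3 - <<'E'
from h import *
w=vision.capture("wrist")[:,:,::-1]; s=vision.capture("scene")[:,:,::-1]
print(bot.sense()['tcp_pos'])
cv2.imwrite("pics/w5.png",cv2.resize(w[170:280,220:360],None,fx=5,fy=5,interpolation=cv2.INTER_CUBIC))
cv2.imwrite("pics/s5.png",cv2.resize(s[165:215,300:360],None,fx=10,fy=10,interpolation=cv2.INTER_CUBIC))
E
```

```text
clock: 5.05
tcp_pos: [0.466, 0.0744, 0.0629]
tool_rot: [-77.8, 90.0, 175.1]
ft_force: [0.3, 0.4, 0.6]
grip_width: 0.006
clock: 5.42
tcp_pos: [0.4661, 0.0744, 0.0609]
tool_rot: [-74.6, 90.0, 178.3]
ft_force: [0.1, -0.6, 0.0]
grip_width: 0.002
[0.46615586 0.07442509 0.06103218]
```

View pics/w5.png

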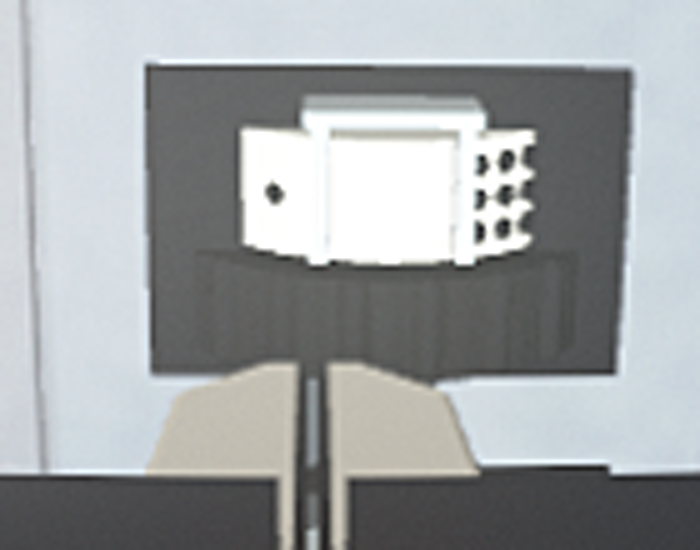

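View pics/s5.png

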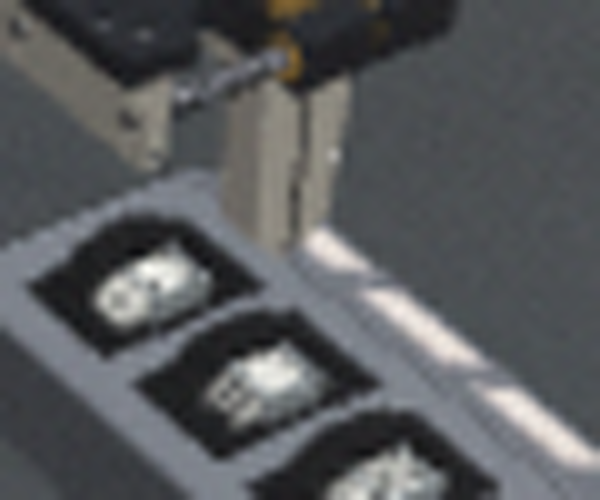

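```bash
python3 -m crank '[0,0,-2,0,1, 0,0,-4,0,1, 0,0,-4,0,1]'; python3 -m crank '[0,0,-2,0,1, 0,0,-4,0,1, 0,0,-4,0,1]'; python3 -m crank '[0,0,-1,0,1, 0,0,-2,0,1, 0,0,-2,0,1]'; python3 -m crank '[0,0,-1,0,1,0,0,-1,0,1]'
```

```text
clock: 5.9
tcp_pos: [0.466, 0.0744, 0.0568]
tool_rot: [-69.3, 90.0, -176.4]
ft_force: [0.0, -0.1, -1.0]
grip_width: -0.001
clock: 6.28
tcp_pos: [0.466, 0.0744, 0.0529]
tool_rot: [-73.6, 90.0, 179.3]
ft_force: [0.3, -0.2, 0.6]
grip_width: 0.002
clock: 6.65
tcp_pos: [0.4661, 0.0744, 0.051]
tool_rot: [-79.4, 90.0, 173.5]
ft_force: [0.8, 0.5, 0.4]
grip_width: 0.006
clock: 6.9
tcp_pos: [0.4661, 0.0744, 0.05]
tool_rot: [-97.1, 90.0, 155.8]
ft_force: [-0.1, 0.2, -0.1]
grip_width: 0.003
```

```bash

python3 - <<'E'
from h import *
w=vision.capture("wrist")[:,:,::-1]; s=vision.capture("scene")[:,:,::-1]
cv2.imwrite("pics/w6.png",cv2.resize(w[170:280,220:360],None,fx=5,fy=5,interpolation=cv2.INTER_CUBIC))
cv2.imwrite("pics/s6.png",cv2.resize(s[165:215,300:360],None,fx=10,fy=10,interpolation=cv2.INTER_CUBIC))
E
```

```text
(no output)
```

View pics/w6.png

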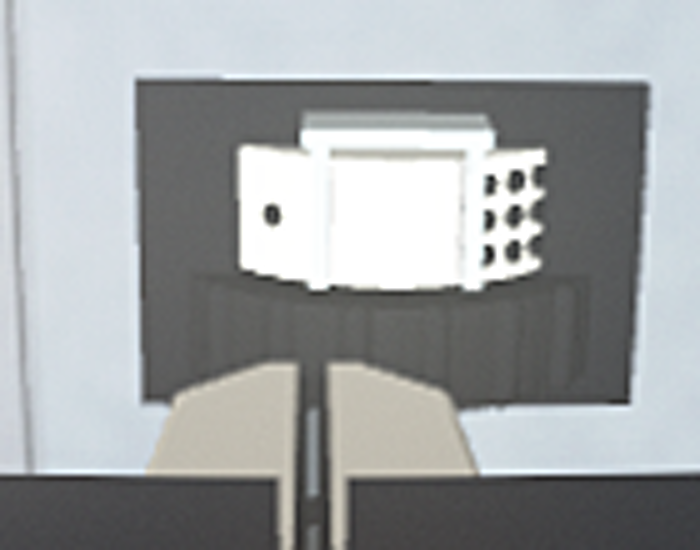

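View pics/s6.png

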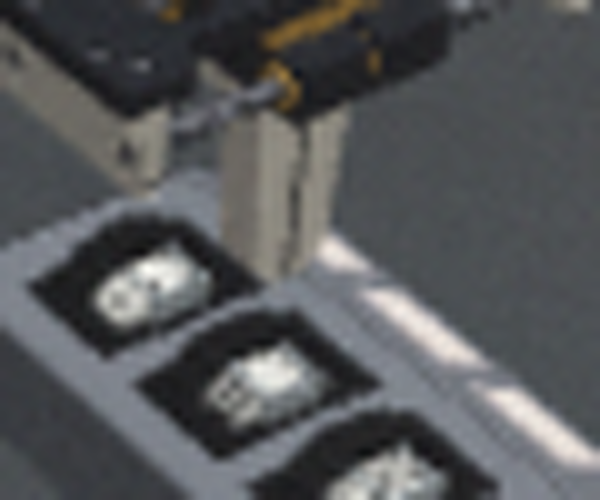

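```bash

python3 - <<'E'
from h import *
o=np.array([.4772,.0803,0]);x=np.array([.9553,-.2957,0]);y=np.array([.2957,.9553,0])
t=bot.sense()['tcp_pos'];print("tcp c",(t-o)@x,(t-o)@y,t)
f=lambda n,u,v,z:(ray(n,u,v,z)-o)
for z in(.05,.06,.07,.08):
    for a in (("scene",327.2,193),("wrist",282.5,242.4)):
        w=f(*a,z);print(z,a[0],w@x,w@y)
# wrist features: slot edges of middle, rim edges
for nm,u,v,z in(("slot TL",220+135/5,170+78/5,.052),("slot TR",220+650/5,170+84/5,.052),("slot BL",220+143/5,170+403/5,.052),("drum/rim edge top",220+390/5,170+290/5,.062),("slot BR",220+630/5,170+403/5,.052),("frame TL",220+302/5,170+125/5,.0645)):
    w=f("wrist",u,v,z);print(nm,w@x,w@y)
m=vision.camera_model("wrist");T=np.linalg.inv(m["cam_to_world"])
Rm=R.from_euler('xyz',bot.sense()['tool_rot'],degrees=True).as_matrix()
c=np.array(m["cam_to_world"])[:3,3]-t;print("cam in tool",Rm.T@c)
E
```

```text
tcp c -0.008821214507642531 -0.008876722315542887 [0.46614865 0.07442872 0.05004167]
0.05 scene -0.03717912881271069 -0.032543925165147036
0.05 wrist -0.009354981066895304 -0.01578047593141644
0.06 scene -0.028773204447030194 -0.023684250050216463
0.06 wrist -0.009360409904950113 -0.012108460904198752
0.07 scene -0.020367280081349734 -0.014824574935285783
0.07 wrist -0.009365838743004926 -0.00843644587698105
0.08 scene -0.01196135571566931 -0.005964899820355347
0.08 wrist -0.009371267581059736 -0.004764430849763362
slot TL -0.03213980668019474 0.023389195616926796
slot TR 0.03424703823460301 0.022894300077630877
slot BL -0.03227489303586124 -0.021092896879080458
drum/rim edge top 0.0003374981741040068 -0.0017541422720458992
slot BR 0.03401828094971082 -0.02123117129178224
frame TL -0.010681973759052775 0.01984859522991627
cam in tool [-0.20617784 -0.00050578 -0.06883017]
```

```bash
python3 -m crank '[0,0,-1,0,1, 0,0,-2,0,1, 0,0,-2,0,1]'; python3 -m crank '[0,0,-1,0,1, 0,0,-2,0,1, 0,0,-2,0,1]'; python3 -m crank '[0,0,-1,0,1,0,0,-1,0,1]';python3 -m crank '[0,0,-1,0,1,0,0,-1,0,1]'
```

```text
clock: 7.38
tcp_pos: [0.466, 0.0744, 0.048]
tool_rot: [-77.2, 90.0, 175.7]
ft_force: [0.8, 0.4, -1.0]
grip_width: 0.008
clock: 7.75
tcp_pos: [0.4661, 0.0744, 0.046]
tool_rot: [-80.6, 90.0, 172.4]
ft_force: [-0.0, -0.7, -0.1]
grip_width: 0.002
clock: 8.0
tcp_pos: [0.4661, 0.0744, 0.045]
tool_rot: [-87.2, 90.0, 165.8]
ft_force: [-0.4, -0.4, -0.1]
grip_width: 0.004
clock: 8.25
tcp_pos: [0.4661, 0.0744, 0.044]
tool_rot: [-79.1, 90.0, 173.8]
ft_force: [1.2, -0.5, 0.4]
grip_width: 0.006
```

```bash
python3 -m crank '[0,0,-1,0,1,0,0,-1,0,1]';python3 -m crank '[0,0,-1,0,1,0,0,-1,0,1]'; python3 -m crank '[0,0,-1,0,1,0,0,-1,0,1]'
python3 - <<'E'
from h import *
w=vision.capture("wrist")[:,:,::-1]; s=vision.capture("scene")[:,:,::-1]
cv2.imwrite("pics/w7.png",cv2.resize(w[170:280,220:360],None,fx=5,fy=5,interpolation=cv2.INTER_CUBIC))
cv2.imwrite("pics/s7.png",cv2.resize(s[165:215,300:360],None,fx=10,fy=10,interpolation=cv2.INTER_CUBIC))
E
```

```text
clock: 8.5
tcp_pos: [0.4661, 0.0744, 0.043]
tool_rot: [-74.4, 90.0, 178.5]
ft_force: [0.9, -0.1, 0.5]
grip_width: 0.004
clock: 8.75
tcp_pos: [0.466, 0.0744, 0.0419]
tool_rot: [-80.2, 90.0, 172.8]
ft_force: [0.5, -0.4, 0.9]
grip_width: 0.006
clock: 9.0
tcp_pos: [0.4661, 0.0744, 0.041]
tool_rot: [-82.0, 90.0, 171.0]
ft_force: [0.8, -0.7, 0.8]
grip_width: 0.004
```

View pics/w7.png

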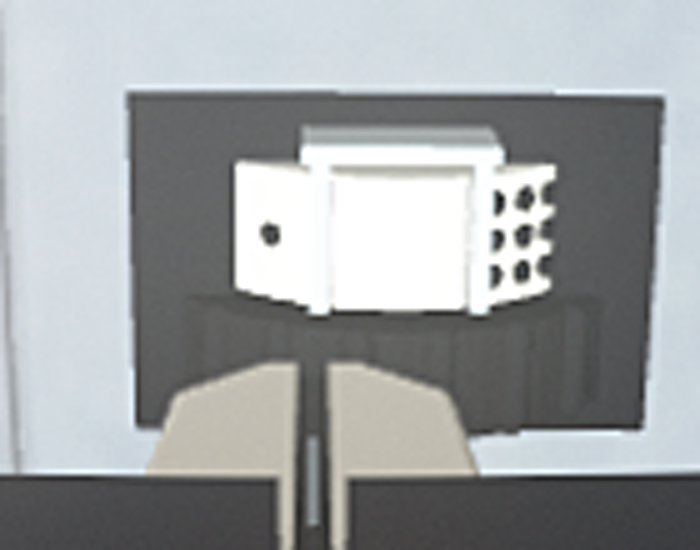

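View pics/s7.png

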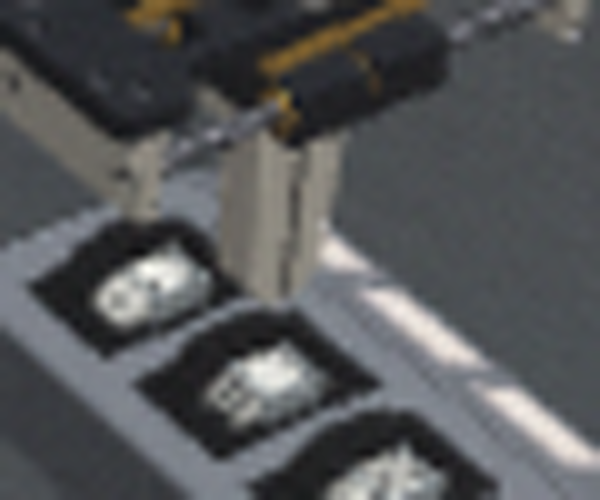

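```bash
python3 -m crank '[0,0,-1,0,1,0,0,-1,0,1]';python3 -m crank '[0,0,-1,0,1,0,0,-1,0,1]'; python3 -m crank '[0,0,-1,0,1,0,0,-1,0,1]'
```

```text
clock: 9.35
tcp_pos: [0.4661, 0.0744, 0.04]
tool_rot: [-70.3, 90.0, -177.4]
ft_force: [-0.5, 0.2, 0.4]
grip_width: 0.004
clock: 9.6
tcp_pos: [0.4661, 0.0744, 0.039]
tool_rot: [-72.7, 90.0, -179.7]
ft_force: [-0.0, -0.3, 0.2]
grip_width: 0.003
clock: 9.85
tcp_pos: [0.4661, 0.0744, 0.038]
tool_rot: [-71.2, 90.0, -178.3]
ft_force: [-0.9, -0.8, 0.7]
grip_width: 0.007
```

```bash
python3 -m crank '[0,0,-1,0,1,0,0,-1,0,1]';python3 -m crank '[0,0,-1,0,1,0,0,-1,0,1]'; python3 -m crank '[0,0,-1,0,1,0,0,-1,0,1]'
python3 - <<'E'
from h import *
print(bot.sense()['q'])
w=vision.capture("wrist")[:,:,::-1]; s=vision.capture("scene")[:,:,::-1]
cv2.imwrite("pics/w8.png",cv2.resize(w[170:280,220:360],None,fx=5,fy=5,interpolation=cv2.INTER_CUBIC))
cv2.imwrite("pics/s8.png",cv2.resize(s[165:215,300:360],None,fx=10,fy=10,interpolation=cv2.INTER_CUBIC))
E
```

```text
clock: 10.1
tcp_pos: [0.4661, 0.0744, 0.037]
tool_rot: [-82.1, 90.0, 170.8]
ft_force: [0.7, -0.2, -0.1]
grip_width: 0.004
clock: 10.35
tcp_pos: [0.4661, 0.0744, 0.036]
tool_rot: [-77.6, 90.0, 175.4]
ft_force: [-0.0, 0.4, 0.3]
grip_width: 0.007
clock: 10.6
tcp_pos: [0.4661, 0.0744, 0.035]
tool_rot: [-78.3, 90.0, 174.7]
ft_force: [-0.2, -1.1, 1.1]
grip_width: 0.009
[-25.95029474  33.85847276  20.99573544 119.65746555 -23.26469229
  30.36538064  -5.00090341]
```

View pics/w8.png

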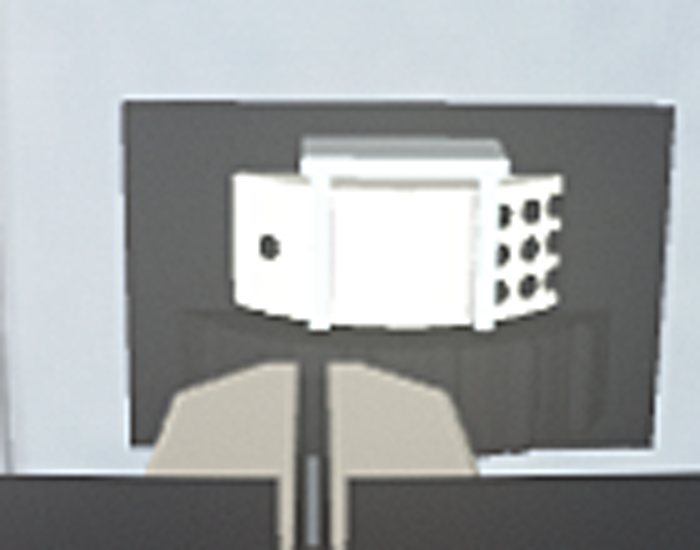

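View pics/s8.png

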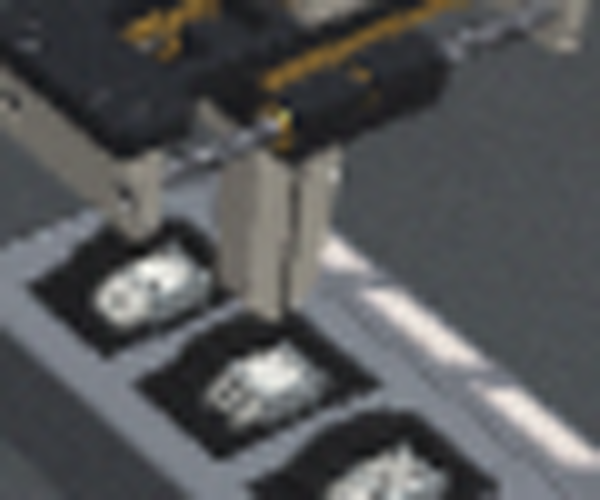

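```bash
python3 -m crank '[0,0,-1,0,1,0,0,-1,0,1]';python3 -m crank '[0,0,-1,0,1,0,0,-1,0,1]'; python3 -m crank '[0,0,-1,0,1,0,0,-1,0,1]'
```

```text
clock: 10.95
tcp_pos: [0.466, 0.0744, 0.034]
tool_rot: [-80.4, 90.0, 172.5]
ft_force: [-0.3, 1.0, 0.4]
grip_width: 0.001
clock: 11.2
tcp_pos: [0.4661, 0.0744, 0.033]
tool_rot: [-81.2, 90.0, 171.7]
ft_force: [0.2, -0.0, -0.0]
grip_width: 0.005
clock: 11.45
tcp_pos: [0.466, 0.0744, 0.032]
tool_rot: [-79.4, 90.0, 173.5]
ft_force: [-0.5, -0.7, 0.4]
grip_width: 0.008
```

```bash
python3 -m crank '[0,0,-1,0,1,0,0,-1,0,1]';python3 -m crank '[0,0,-1,0,1,0,0,-1,0,1]'
python3 - <<'E'
from h import *
s=vision.capture("scene")[:,:,::-1]
cv2.imwrite("pics/s9.png",cv2.resize(s[165:215,300:360],None,fx=10,fy=10,interpolation=cv2.INTER_CUBIC))
E
```

```text
clock: 11.7
tcp_pos: [0.4661, 0.0744, 0.031]
tool_rot: [-76.8, 90.0, 176.1]
ft_force: [0.1, -0.1, 0.2]
grip_width: 0.004
clock: 11.95
tcp_pos: [0.466, 0.0745, 0.03]
tool_rot: [-87.7, 90.0, 165.2]
ft_force: [0.8, -0.0, -0.5]
grip_width: 0.002
```

View pics/s9.png

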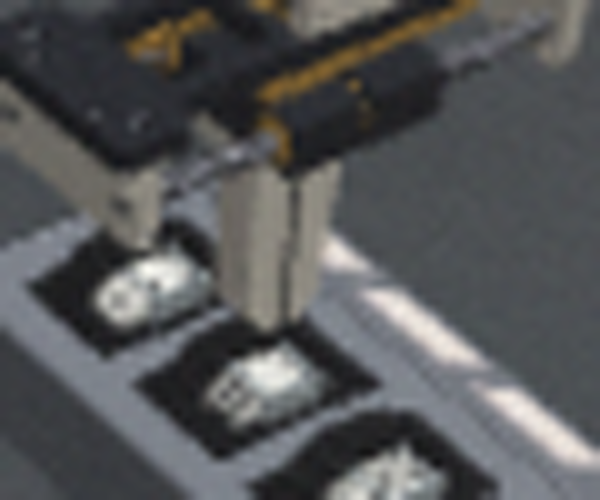

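```bash

python3 - <<'E'
from h import *
o=np.array([.4772,.0803,0]);x=np.array([.9553,-.2957,0]);y=np.array([.2957,.9553,0])
for z in(.06,.07,.08,.09,.1,.11,.12,.13):
    r=[]
    for a in ((314.5,189.5),(327,198)):
        w=ray("scene",*a,z)-o;r+=[(w@x*1e3).round(1),(w@y*1e3).round(1)]
    print(z,r)
E
```

```text
0.06 [np.float64(-5.4), np.float64(-60.4), np.float64(-12.4), np.float64(-4.6)]
0.07 [np.float64(2.8), np.float64(-51.1), np.float64(-4.2), np.float64(4.0)]
0.08 [np.float64(10.9), np.float64(-41.9), np.float64(4.0), np.float64(12.7)]
0.09 [np.float64(19.1), np.float64(-32.6), np.float64(12.3), np.float64(21.3)]
0.1 [np.float64(27.2), np.float64(-23.3), np.float64(20.5), np.float64(30.0)]
0.11 [np.float64(35.3), np.float64(-14.0), np.float64(28.7), np.float64(38.6)]
0.12 [np.float64(43.5), np.float64(-4.8), np.float64(36.9), np.float64(47.3)]
0.13 [np.float64(51.6), np.float64(4.5), np.float64(45.1), np.float64(55.9)]
```

```bash
python3 -m crank '[0,0,-1,0,1,0,0,-1,0,1]';python3 -m crank '[0,0,-1,0,1,0,0,-1,0,1]'
python3 - <<'E'
from h import *
w=vision.capture("wrist")[:,:,::-1]
cv2.imwrite("pics/w10.png",cv2.resize(w[170:280,220:360],None,fx=5,fy=5,interpolation=cv2.INTER_CUBIC))
E
```

```text
clock: 12.25
tcp_pos: [0.4662, 0.0745, 0.0291]
tool_rot: [-167.5, 90.0, 85.4]
ft_force: [0.4, -0.1, 1.0]
grip_width: 0.004
clock: 12.5
tcp_pos: [0.4662, 0.0745, 0.0288]
tool_rot: [176.0, 90.0, 68.9]
ft_force: [-1.6, -1.0, 8.7]
grip_width: 0.006
```

View pics/w10.png

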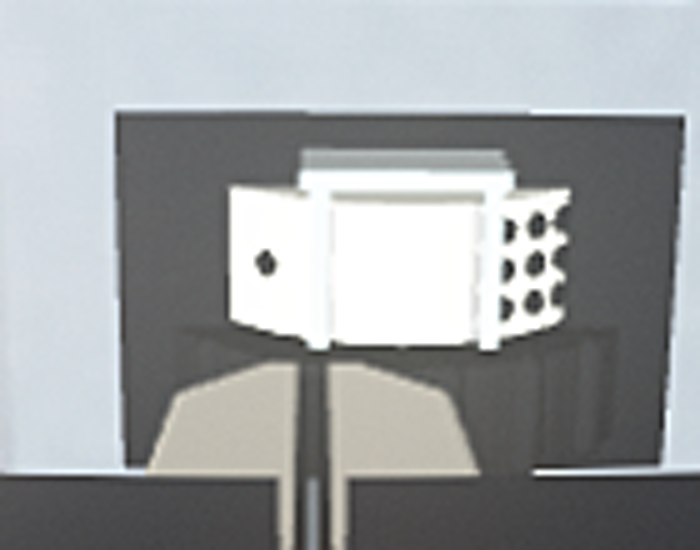

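```bash
python3 -m crank '[3,-1,0,0,1, 7,-2,0,0,1, 11,-3.5,0,0,1, 15,-4.5,0,0,1, 19,-6,0,0,1, 20,-6,0,0,1, 20,-6,0,0,1]'
python3 - <<'E'
from h import *
w=vision.capture("wrist")[:,:,::-1]
cv2.imwrite("pics/w11.png",cv2.resize(w[170:280,220:360],None,fx=5,fy=5,interpolation=cv2.INTER_CUBIC))
E
```

```text
clock: 13.42
tcp_pos: [0.4869, 0.0681, 0.0285]
tool_rot: [99.9, 89.9, -7.2]
ft_force: [-0.3, -0.4, 6.5]
grip_width: 0.008
```

View pics/w11.png

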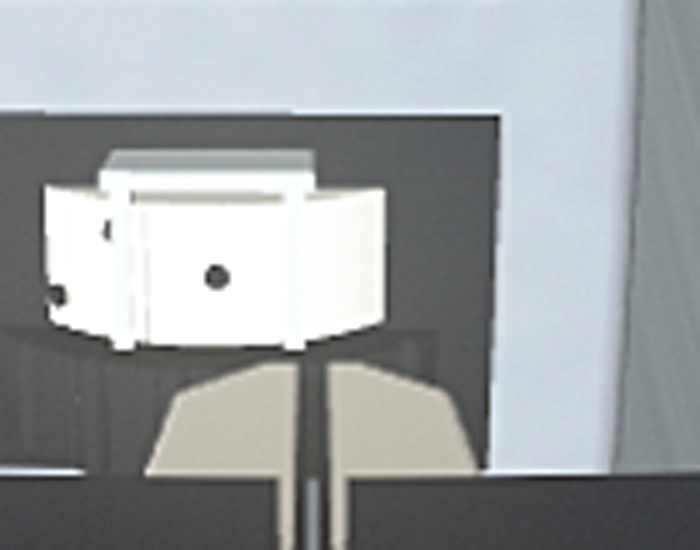

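```bash
python3 -m crank '[0,0,5,0,1, -20,6,5,0,1, -20,6,0,0,1, -20,6,0,0,1, -15,4.5,0,0,1, -10,3,0,0,1, -5,1.5,0,0,1, 0,0,0,0,1]'; python3 -m crank '[0,0,0,0,1,0,0,0,0,1]'
python3 - <<'E'
from h import *
w=vision.capture("wrist")[:,:,::-1]
cv2.imwrite("pics/w12.png",cv2.resize(w[170:280,220:360],None,fx=5,fy=5,interpolation=cv2.INTER_CUBIC))
E
```

```text
clock: 14.48
tcp_pos: [0.4876, 0.0679, 0.0284]
tool_rot: [104.5, 89.9, -2.6]
ft_force: [-1.0, 0.7, 2.0]
grip_width: 0.005
clock: 14.72
tcp_pos: [0.4874, 0.068, 0.0283]
tool_rot: [96.4, 89.9, -10.7]
ft_force: [1.1, -1.1, 5.5]
grip_width: 0.005
```

View pics/w12.png

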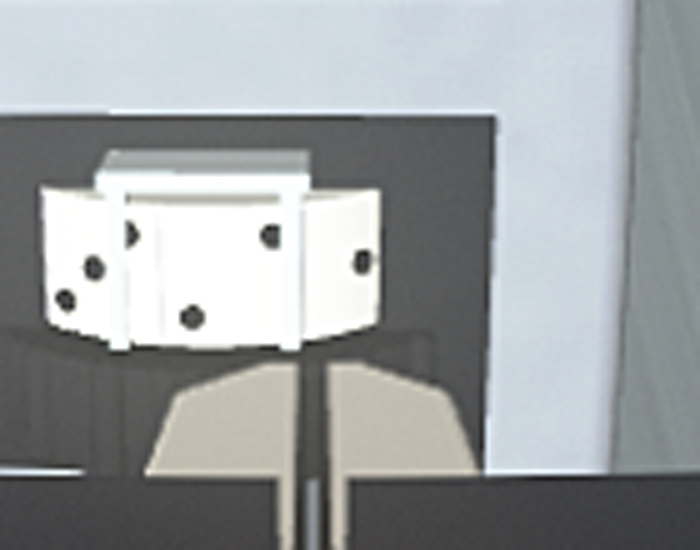

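```bash
python3 -m crank '[0,0,5,0,1, -20,6,5,0,1, -20,6,0,0,1, -20,6,0,0,1, -15,4.5,0,0,1, -10,3,0,0,1, -5,1.5,0,0,1, -1,0.3,0,0,1]'; python3 -m crank '[0,0,0,0,1,0,0,0,0,1]'
python3 - <<'E'
from h import *
w=vision.capture("wrist")[:,:,::-1]
cv2.imwrite("pics/w13.png",cv2.resize(w[170:280,220:360],None,fx=5,fy=5,interpolation=cv2.INTER_CUBIC))
E
```

```text
clock: 15.78
tcp_pos: [0.4869, 0.0682, 0.0286]
tool_rot: [105.4, 89.9, -1.7]
ft_force: [-0.7, -0.6, 4.5]
grip_width: 0.004
clock: 16.02
tcp_pos: [0.4869, 0.0682, 0.0284]
tool_rot: [97.6, 89.8, -9.5]
ft_force: [1.0, -1.1, 5.2]
grip_width: 0.002
```

View pics/w13.png

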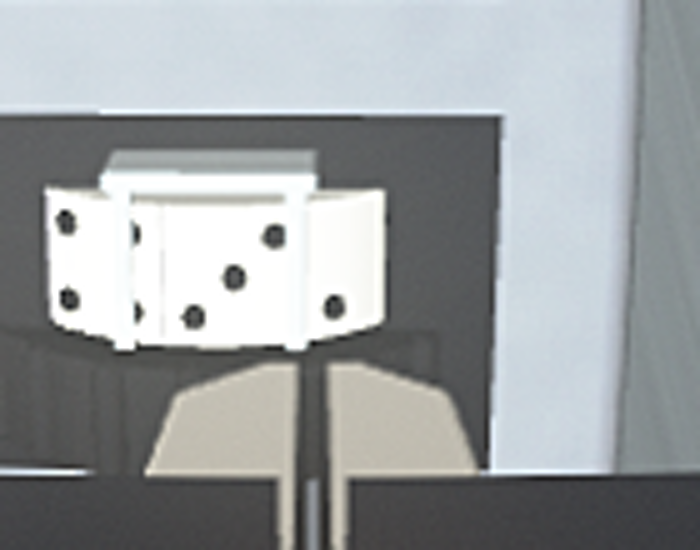

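Three dots. Fourth click next, then a lift of 5 mm to let it settle.

```bash
python3 -m crank '[0,0,5,0,1, -20,6,5,0,1, -20,6,0,0,1, -20,6,0,0,1, -15,4.5,0,0,1, -10,3,0,0,1, -5,1.5,0,0,1, -1,0.3,0,0,1]'; python3 -m crank '[0,0,0,0,1,0,0,5,0,1,0,0,10,0,1,0,0,10,0,1,0,0,10,0,1]'
python3 - <<'E'
from h import *
w=vision.capture("wrist")[:,:,::-1]
cv2.imwrite("pics/w14.png",cv2.resize(w[130:280,220:380],None,fx=4,fy=4,interpolation=cv2.INTER_CUBIC))
E
```

```text
clock: 17.08
tcp_pos: [0.4861, 0.0684, 0.0286]
tool_rot: [102.0, 89.8, -5.1]
ft_force: [-0.8, -0.4, 4.5]
grip_width: 0.01
clock: 17.7
tcp_pos: [0.4839, 0.0692, 0.0379]
tool_rot: [-81.0, 90.0, 171.9]
ft_force: [1.0, 0.3, -0.3]
grip_width: 0.004
```

View pics/w14.png

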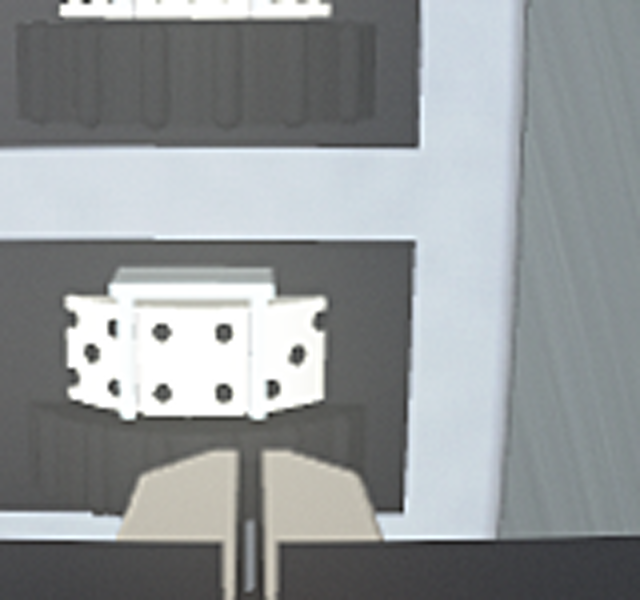

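Four dots, centred and clear of the finger. Let it stand a moment, then make the fifth flick and lift.

```bash
python3 -m crank '[-20,6,0,0,1,-20,6,0,0,1,-20,6,-6,0,1,-20,6,-10,0,1]'; python3 -m crank '[0,0,0,0,1,5,-1.5,0,0,1,10,-3,0,0,1,15,-4.5,0,0,1,20,-6,0,0,1,20,-6,0,0,1]';  python3 -m crank '[0,0,5,0,1,0,0,10,0,1,0,0,60,0,1,0,0,110,0,1,0,0,110,0,1,0,0,110,0,1]'
python3 - <<'E'
from h import *
w=vision.capture("wrist")[:,:,::-1]
cv2.imwrite("pics/w15.png",cv2.resize(w[90:290,180:380],None,fx=3,fy=3,interpolation=cv2.INTER_CUBIC))
E
```

```text
clock: 18.25
tcp_pos: [0.4649, 0.0748, 0.0278]
tool_rot: [102.7, 90.0, -4.4]
ft_force: [-3.7, -0.4, 21.4]
grip_width: 0.006
clock: 19.0
tcp_pos: [0.4866, 0.0681, 0.0287]
tool_rot: [99.9, 89.8, -7.3]
ft_force: [0.1, -1.1, 6.2]
grip_width: 0.005
clock: 19.75
tcp_pos: [0.4832, 0.0694, 0.1376]
tool_rot: [-85.3, 89.9, 167.6]
ft_force: [0.6, -0.3, -0.4]
grip_width: 0.006
```

View pics/w15.png

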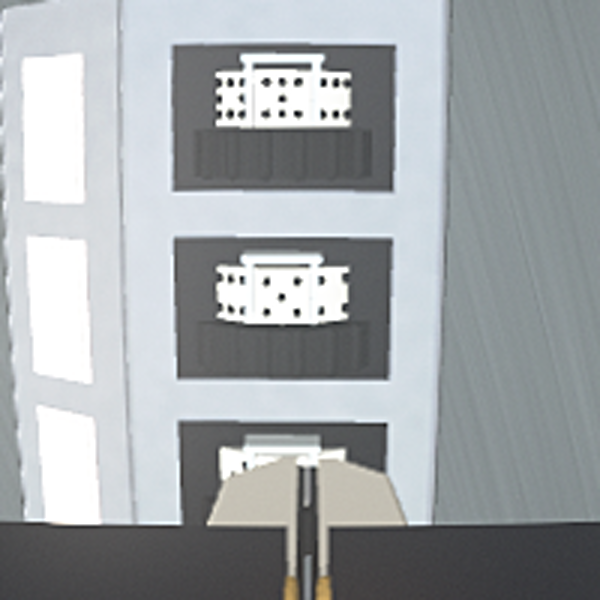

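Five dots centred in the middle frame, at about (282,297), and seven on the left. I still need to check the right wheel and the counter's position.

```bash
python3 -m crank '[-15,-50,20,0,1,-30,-100,30,0,1,-30,-100,30,0,1,-30,-100,30,0,1]'
python3 - <<'E'
from h import *
m=vision.camera_model("wrist")
w=vision.capture("wrist")[:,:,::-1];cv2.imwrite("pics/w16f.png",w)
cv2.imwrite("pics/w16.png",cv2.resize(w[70:250,180:380],None,fx=3.2,fy=3.2,interpolation=cv2.INTER_CUBIC))
cv2.imwrite("pics/t16.png",cv2.resize(vision.capture("top")[225:315,185:295,::-1],None,fx=6.5,fy=6.5,interpolation=cv2.INTER_CUBIC))
E
```

```text
clock: 20.3
tcp_pos: [0.4534, -0.0302, 0.167]
tool_rot: [-88.1, 89.9, 164.9]
ft_force: [0.8, 0.4, 0.5]
grip_width: 0.006
```

View pics/w16.png

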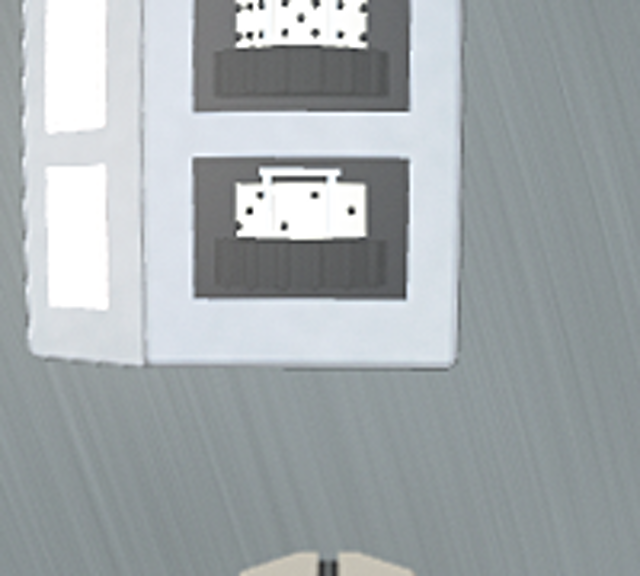

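View pics/t16.png

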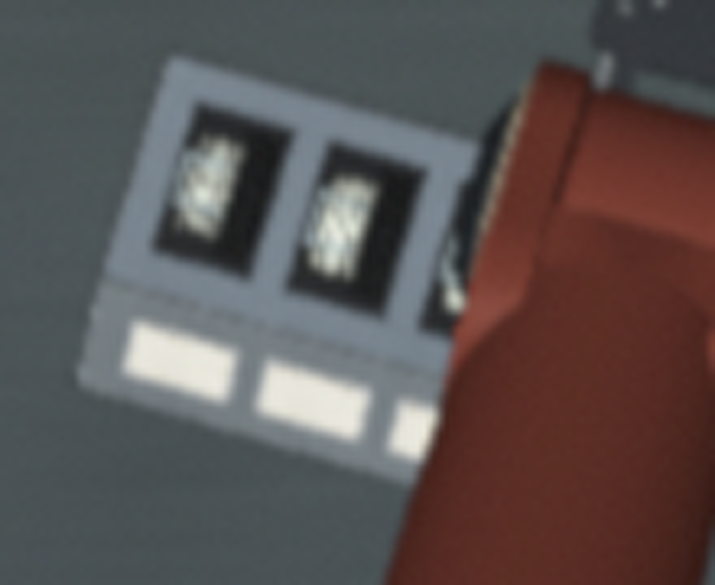

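The right wheel still shows two dots. In the top view the counter's corners, at (172,55) and (80,380), are where they were at the start, so it hasn't moved. The fingers are well clear.

```bash
python3 -c "
from cell import ticket
print(ticket.finish_job())"
```

```text
the job is handed in; nothing more can be done
None
```

The middle wheel now shows five dots, and I have handed the job in; it reported no verdict. I turned the wheel from blank to five with five separate flicks of the closed fingertips on its ribbed rim, looking after each one. At four dots it stood centred with the finger lifted clear for about half a second.

- **Last pictures:** five dots were centred in the middle frame. The left wheel still showed seven and the right wheel two.
- **Counter:** in the top view its visible corners were at the same pixels as at the start. The arm hid its right-hand end in that picture.
- **Robot:** the arm was about 100 mm to the side and well above the counter, and the force reading was back to noise, under 1 N.
- **Bystanders:** the plates, mug, ramekins and marker were not touched. I did not measure them again at the end.
- **Clock:** about 20 of the 48 s were used.

**Disagreement:** the fingertips really end about 40 mm above the reported TCP. They touched the 69 mm high rim only when the TCP read 29 mm, and both cameras also showed the tips well above it. I went down by force in small steps because of this. The press was normally 5–9 N, with a brief 21 N before the fifth flick.

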